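# Sweep the loose heat sinks off the work board into the parts tray

### The job

Clear the loose heat sinks from the raised plywood board: with the fingertips, sweep all three finned heat sinks along the board and over its edge into the open parts tray that stands against it, without lifting or carrying them. Leave the capacitor standing on the board and the breadboard where they are.

Things in the scene. Friction and masses are not known exactly. Their poses are not given: they have to be found in the camera images.
- board: Raised plywood work board, fixed, 340 mm along its own x (robot to far side), 300 mm along its own y, flat top 40 mm above the bench, turned up to 0.2 rad. Origin: centre of its underside, at bench level; z up. The tray stands against one of its two y ends (its edge at own y = +150 mm or -150 mm) and the closed parts box against the other; which is which changes.
- tray: Open-topped aluminium parts tray, fixed, 340 mm along its own x, 140 mm along its own y, 32 mm high (its rim is 8 mm below the board's top), walls and floor 3 mm thick. Its long side stands 2 mm from the board's edge and its axes are parallel to the board's. Origin: centre of its underside, at bench level.
- partsbox: Closed blue plastic component box, fixed, 340 x 140 x 37 mm high, lid shut, against the board's other y end, 2 mm from it, axes parallel to the board's. Origin: centre of its underside. Nothing goes onto it.
- sink0_center (a point): One of three equal loose finned aluminium heat sinks, 30 x 30 mm and 16 mm high, 13 to 25 g, lying flat on the board, fins up, its x and y axes square to its sides and up to 0.5 rad off the board's. It slides easily when pushed, turns and slips off sideways when pushed at a corner or off its middle, and tips over the edge by itself once its centre is past it. This point is its centre, 8 mm above its underside.
- sink1_center (a point): One of three equal loose finned aluminium heat sinks, 30 x 30 mm and 16 mm high, 13 to 25 g, lying flat on the board, fins up, its x and y axes square to its sides and up to 0.5 rad off the board's. It slides easily when pushed, turns and slips off sideways when pushed at a corner or off its middle, and tips over the edge by itself once its centre is past it. This point is its centre, 8 mm above its underside.
- sink2_center (a point): One of three equal loose finned aluminium heat sinks, 30 x 30 mm and 16 mm high, 13 to 25 g, lying flat on the board, fins up, its x and y axes square to its sides and up to 0.5 rad off the board's. It slides easily when pushed, turns and slips off sideways when pushed at a corner or off its middle, and tips over the edge by itself once its centre is past it. This point is its centre, 8 mm above its underside.
- capacitor_center (a point): Black capacitor can, loose, standing upright among the heat sinks on the board: 30 mm diameter, 35 mm high, 40 g. To be left standing where it is. This point is its centre, 17.5 mm above its underside. It and the heat sinks stand in four rows about 60 mm apart along the board's x, one thing to a row, so each heat sink has a free straight path along the board's y to the tray.
- breadboard: White solderless breadboard, loose, lying flat along the board's far edge (beyond the rows): 55 mm along its own x, 165 mm along its own y, 9 mm high with small components up to 8 mm higher, 90 g. To be left where it is. Origin: centre of its underside.

How it is judged:
By the outcome, as a careful person would: the job done as asked, in the order asked, and still so for the second after the job is handed in, with the robot touching nothing.
It also fails if it takes over 64 s, if anything falls off the work surface, if the arm or the gripper's body presses on something with over 40 N, if the wrist force passes 120 N, or if a joint passes its speed limit or range.

### The arm

A 7-joint arm with a two-finger parallel gripper is mounted at the origin on the work surface. World frame = base frame: x ahead of the robot, y to its left, z up, the work surface at z = 0. Lengths are in m, angles in rad, forces in N, time in s.
With the tool pointing down it reaches from about 0.425 to 0.95 m from the base axis. Payload 16.7 kg.
Tool frame: the origin (TCP) lies between the finger pads; the fingertips stand arm.tips_ahead ahead of it and the grasp point (between the pads) lies 2 mm behind it (arm.tips_ahead is the distance from the TCP to the fingertips, in m); z points along the fingers, y is the line along which they close (so a half turn about z gives the same grasp; the last joint's range is limited). The gripper opens to 94 mm and grips with 3 to 60 N. Pads are 16 mm wide; open, the fingers measure 119 mm over their backs; the gripper's body (75 mm by 177 mm) begins 78 mm behind the grasp point.
Start: joints at [0.951, 0.426, 0.074, 1.606, -0.034, 1.111, -0.067], TCP at [0.306, -0.602, 0.222] pointing down, gripper open.
Joint ranges: [-2.85, 2.85], [-0.5, 2.14], [-1.23, 1.37], [0.21, 2.46], [-1.02, 4.16], [0.16, 2.05], [-2.73, 2.73]. Speed limits (rad/s): [1.89, 1.89, 2.39, 2.39, 3.01, 3.01, 3.01].

### API

Orientations are given as a unit quaternion [w, x, y, z].
In Python, from bench import arm gives the robot as it stands. The module is installed in compiled form; this text tells all that it offers.
- The arm moves only by the tool carry_out, never from a script. Its argument "increments" is a list that holds one entry, the list of rows, each a list of 7 numbers: the opening, from -1 (shut) to 1 (fully open), then the shift along the tool's x, y, z in mm, then the turn, a rotation vector about the tool's x, y, z in rad. In form: [[[gripper, x, y, z, ax, ay, az], ...]]. A call has exactly 8 rows; each row is the pose to reach, as a shift and turn from the pose commanded when the call began, along the tool's axes at that moment; what a row does not reach only later rows make up. A row lasts 1/8 s, in which the tool goes at most 62.5 mm and 10.7 degrees, less where a joint would pass 70% of its speed; a pose out of reach is approached as far as the arm can. A call with a gripper value outside its range is refused whole. The fingers move at their own pace and stop on an object; "grip_force" is the grip in N (left out, the last holds). Time passes only in rows, so rows that repeat a pose let the fingers close, or fill a call up. It gives the time, the measured TCP pose, the force, the opening and the grip force at its end, in the units of the state.
- arm.state(): the state, without advancing time (a new reading comes with each control period).
- arm.get_image(name): name is "scene" or "top" or "wrist"; returns the picture (480x640x3 uint8, blue, green, red); there is no depth.
- arm.calibration(name): a dict with "fovy" (degrees; the focal length in pixels is half the picture's height over the tangent of half this angle, whatever the lens; pixels are square), "cx", "cy" (the principal point, pixels), "world_to_cam" (4x4, takes a point from world to camera coordinates); the wrist camera has in their place "hand_eye" (4x4, takes a point from camera to tool coordinates, whose origin is the TCP and whose axes are the flange's). Camera axes: x right, y down, z forward; pixel columns grow to the right and rows downward; lengths in m; the calibration is good to about 2 mm. A picture is of the moment at which its call begins: read the wrist's pose just before it. calibration takes no time and is no camera call.
- arm.finish_job(): hands the job in; it is judged then, once.
Trained networks look in the newest picture that a camera, given by its name, has taken for a name from the list of things; names that differ only in an ending like _2 or _b are one class to them, and where a whole thing is asked for, a point or a joint stands for the part that bears it (a point fixed in the world has none). Each returns a list of dicts, best first, with "score" (0 to 1); they miss things now and then, are a little off and sometimes report something else, mostly with a low value. They report only what shows in the picture. A call takes as long as a camera call.
- arm.recognise(camera, name): "at" ([row, column] in pixels, amid what is visible of it).
- arm.cut_out(camera, name): "mask" (480x640 bool, what is visible of it) and "at" ([row, column] in pixels, amid what is visible of it).
- arm.mark_of(camera, name): "at" ([row, column] in pixels: a listed point, or the origin of a listed thing).
The state is a dict: "clock": time; "q": joint angles; "qvel": joint speeds; "effort": joint torques, N m; "ee_pos": TCP position; "ee_rot": TCP orientation; "ft_force": force on the tool from outside, world axes, zero at the start; "ft_torque": the same for the moment, N m; "width": opening from 0.0 (shut) to 1.0 (fully open); "grasp_force": force on a finger pad.
Only numpy, scipy, OpenCV 4.12 (cv2) and the standard library are available. Lean on these libraries where they do the work, as an engineer would, in place of code of your own. Each camera call takes 0.05 s, during which the arm holds its last target. There are 200 camera calls.

## Working session

There is one attempt and no reset: what is moved stays moved. The work goes in short steps, Python scripts to look and compute and a tool call to move; the robot and the scene stay as the last step left them, time stands still between calls to the robot, and variables do not carry over. Pictures are saved under pics/ and viewed, at most 10 in all, crops included, and the job is handed in when it is done.

Besides the shell and the picture viewer there is one more tool, called after "Request:" as a command line: name --argument value ..., lists and objects as JSON in quotes. carry_out: Moves the arm, as the interface text tells. Its arguments: {"type":"object","properties":{"increments":{"type":"array"},"grip_force":{"type":"number"}},"required":["increments"]}

```bash
mkdir -p pics; cat > h.py <<'E'
import numpy as np, cv2
from bench import arm
def ray(cam,rc,z):
    c=arm.calibration(cam); f=240/np.tan(np.radians(c["fovy"])/2)
    d=np.array([(rc[1]-c["cx"])/f,(rc[0]-c["cy"])/f,1])
    M=np.linalg.inv(np.array(c["world_to_cam"])); o=M[:3,3]; d=M[:3,:3]@d
    return o+d*(z-o[2])/d[2]
E
python3 - <<'E'
from h import *
print(arm.state(), arm.tips_ahead)
im=arm.get_image("top"); cv2.imwrite("pics/top1.png",im)
cv2.imwrite("pics/scene1.png",arm.get_image("scene"))
for n,z in [("board",0),("tray",0),("partsbox",0),("sink0_center",.048),("capacitor_center",.0575),("breadboard",.04)]:
    for r in arm.mark_of("top",n)[:5]: print(n,np.round(r["at"]),round(r["score"],2),np.round(ray("top",r["at"],z),3))
for n,z in [("board",.04),("tray",.032),("sink0_center",.056)]:
    for r in arm.cut_out("top",n)[:4]:
        cs=max(cv2.findContours(r["mask"].astype(np.uint8),0,2)[0],key=cv2.contourArea)
        b=cv2.boxPoints(cv2.minAreaRect(cs)); print(n,round(r["score"],2),[np.round(ray("top",p[::-1],z)[:2],3).tolist() for p in b])
E
```

```text
{'clock': 0.0, 'q': array([ 0.95049605,  0.42674073,  0.07386428,  1.60661608, -0.0340906 ,
        1.11081624, -0.0671239 ]), 'qvel': array([ 3.52110422e-04,  1.45133115e-03,  1.78880805e-04,  5.10495776e-04,
       -5.34452153e-05,  1.88338486e-04, -1.27559355e-03]), 'effort': array([ 1.28286109e-03, -9.35810280e+01,  3.66761595e+00, -4.54185605e+01,
       -4.87388251e-02,  2.02649011e-02,  1.33070503e-04]), 'ee_pos': array([ 0.30594698, -0.6011998 ,  0.22176619]), 'ee_rot': array([-6.26718139e-04,  9.72428328e-01,  2.33201009e-01, -2.08015705e-04]), 'ft_force': array([-0.65418949,  0.11389547, -0.00960157]), 'ft_torque': array([-0.01984502, -0.00609065,  0.02340113]), 'grasp_force': 0.0, 'width': 0.9981838350424701} 0.017
board [247. 353.] 0.79 [ 0.568 -0.026  0.   ]
tray [244. 226.] 0.74 [0.577 0.193 0.   ]
tray [215. 390.] 0.3 [ 0.622 -0.091  0.   ]
partsbox [253. 486.] 0.88 [ 0.553 -0.251  0.   ]
sink0_center [252. 387.] 0.81 [ 0.558 -0.078  0.048]
capacitor_center [326. 358.] 0.54 [ 0.442 -0.028  0.057]
breadboard [166. 325.] 0.96 [0.702 0.019 0.04 ]
board 0.78 [[0.401, 0.131], [0.744, 0.121], [0.732, -0.186], [0.392, -0.17]]
tray 0.93 [[0.408, 0.273], [0.752, 0.261], [0.744, 0.117], [0.402, 0.131]]
tray 0.23 [[0.453, -0.018], [0.452, -0.049], [0.416, -0.048], [0.417, -0.017]]
sink0_center 0.87 [[0.571, -0.064], [0.57, -0.094], [0.54, -0.093], [0.54, -0.063]]
```

View pics/top1.png

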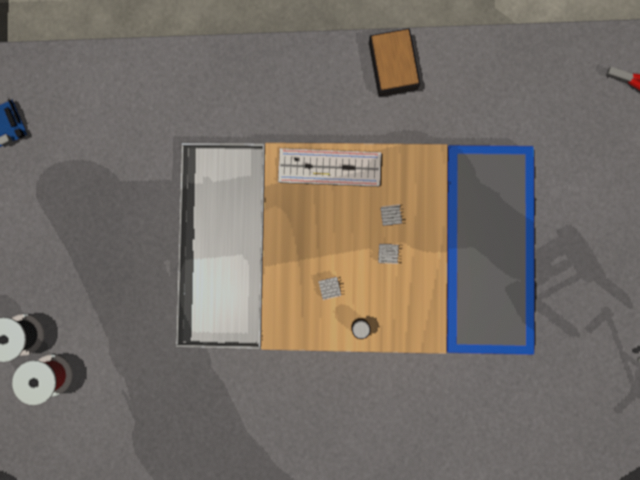

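View pics/scene1.png

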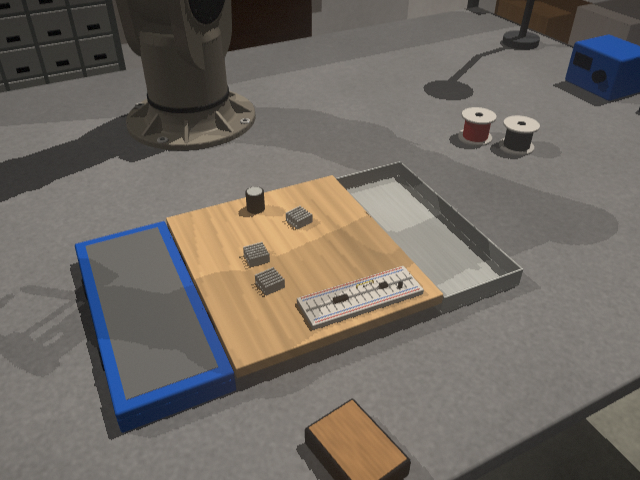

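The top view shows the tray on the left (+y), the sinks at about (215,391), (253,389) and (288,330), and the capacitor at (328,361). Next I'll measure the sinks and the board edge.

```bash
cat >> h.py <<'E'
from scipy.spatial.transform import Rotation as R
def sinks(im):
    hsv=cv2.cvtColor(im,cv2.COLOR_BGR2HSV); m=(hsv[...,1]<75).astype(np.uint8)*255
    m[:188]=0; m[345:]=0; m[:,:268]=0; m[:,442:]=0
    for c in cv2.findContours(m,0,2)[0]:
        if cv2.contourArea(c)>80:
            (x,y),s,a=cv2.minAreaRect(c); print("blob",round(y),round(x),np.round(s),round(a),np.round(ray("top",(y,x),.052)[:2],3))
def inc(x,y,z,yaw,cur=None):
    """tool-frame shift (mm) and turn to reach TCP x,y,z with tool x at angle yaw, tool down"""
    s=arm.state(); q=s["ee_rot"]; r=R.from_quat([q[1],q[2],q[3],q[0]])
    t=R.from_euler("z",yaw)*R.from_euler("x",np.pi)
    return np.round(r.inv().apply(np.array([x,y,z])-s["ee_pos"])*1000,1),np.round((r.inv()*t).as_rotvec(),3)
E
python3 - <<'E'
from h import *
im=cv2.imread("pics/top1.png"); sinks(im)
for p in [(146,264),(350,261),(145,447),(352,447)]: print(p,np.round(ray("top",p,.04)[:2],3))
print(inc(.5,-.15,.22,np.pi/2))
E
```

```text
blob 329 360 [18. 17.] 90 [ 0.436 -0.032]
blob 288 330 [19. 19.] 76 [0.502 0.015]
blob 253 388 [19. 19.] 4 [ 0.556 -0.08 ]
blob 215 391 [19. 19.] 83 [ 0.618 -0.086]
(146, 264) [0.738 0.119]
(350, 261) [0.403 0.129]
(145, 447) [ 0.731 -0.182]
(352, 447) [ 0.395 -0.171]
(array([ 377.6, -314.5,    2.5]), array([-0. , -0. , -1.1]))
```

```bash
python3 - <<'E'
from h import *
print(inc(.501,-.035,.22,1.54))
E
```

```text
(array([ 430.6, -416.5,    2.5]), array([-0.   , -0.   , -1.069]))
```

Request:
carry_out --increments '[[[-0.85, 60, -60, 2, 0, 0, -0.13], [-0.85, 110, -110, 2, 0, 0, -0.27], [-0.85, 160, -160, 2, 0, 0, -0.4], [-0.85, 210, -210, 2, 0, 0, -0.53], [-0.85, 260, -255, 2, 0, 0, -0.67], [-0.85, 310, -300, 2, 0, 0, -0.8], [-0.85, 360, -350, 2, 0, 0, -0.93], [-0.85, 430, -416, 2, 0, 0, -1.07]]]' --grip_force 10

```text
clock: 1.55
ee_pos: [0.4683, -0.1267, 0.2209]
ee_rot: [0.0, 0.716, 0.698, 0.0]
ft_force: [0.8, -0.7, -0.8]
width: 0.182
grasp_force: 0.0
```

```bash
python3 - <<'E'
from h import *
s=arm.state();print(s["ee_pos"],s["width"],s["q"])
print(inc(.501,-.035,.11,1.54))
E
```

```text
[ 0.46832544 -0.12665265  0.22091044] 0.18199077775566036 [ 0.47412756  0.13759242 -0.37212029  2.00328676  0.05931196  1.00989846
  0.04782937]
(array([ 92.5,  30.2, 110.9]), array([0.001, 0.   , 0.005]))
```

Request:
carry_out --increments '[[[-0.85, 40, 15, 20, 0, 0, 0], [-0.85, 75, 25, 50, 0, 0, 0], [-0.85, 92, 30, 80, 0, 0, 0], [-0.85, 92, 30, 110, 0, 0, 0], [-0.85, 92, 30, 110, 0, 0, 0], [-0.85, 92, 30, 110, 0, 0, 0], [-0.85, 92, 30, 110, 0, 0, 0], [-0.85, 92, 30, 110, 0, 0, 0]]]'

```text
clock: 2.55
ee_pos: [0.5011, -0.0377, 0.1114]
ee_rot: [0.001, 0.718, 0.696, 0.0]
ft_force: [-0.0, 0.3, 0.2]
width: 0.075
grasp_force: 0.0
```

```bash
python3 - <<'E'
from h import *
s=arm.state();print(s["ee_pos"],s["width"])
cv2.imwrite("pics/scene2.png",arm.get_image("scene")[120:330,120:440].repeat(2,0).repeat(2,1))
print(inc(.501,-.035,.063,1.54),inc(.5055,.145,.063,1.54))
E
```

```text
[ 0.50107623 -0.03773346  0.11137377] 0.07516217338351541
(array([ 2.6, -0.1, 48.2]), array([0.001, 0.   , 0.   ])) (array([182.7,  -1.1,  48.2]), array([0.001, 0.   , 0.   ]))
```

View pics/scene2.png

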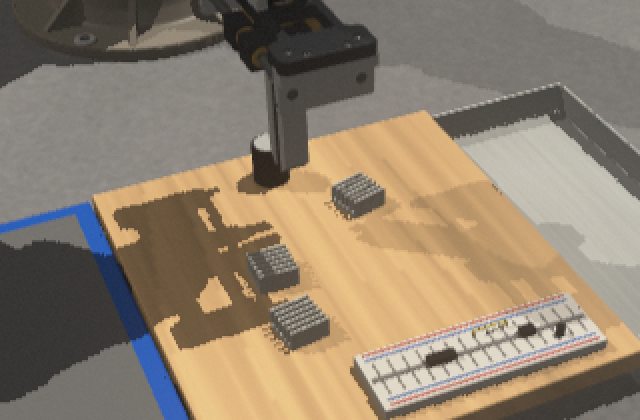

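The fingers are behind the first sink and clear of the capacitor. Now descend and push.

Request:
carry_out --increments '[[[-0.85, 2, 0, 20, 0, 0, 0], [-0.85, 2, 0, 40, 0, 0, 0], [-0.85, 2, 0, 48, 0, 0, 0], [-0.85, 12, 0, 48, 0, 0, 0], [-0.85, 22, 0, 48, 0, 0, 0], [-0.85, 32, 0, 48, 0, 0, 0], [-0.85, 42, 0, 48, 0, 0, 0], [-0.85, 52, 0, 48, 0, 0, 0]]]'

```text
clock: 3.6
ee_pos: [0.5023, 0.0153, 0.0627]
ee_rot: [0.0, 0.718, 0.696, 0.0]
ft_force: [-0.3, -0.3, -0.2]
width: 0.077
grasp_force: 0.1
```

Request:
carry_out --increments '[[[-0.85, 10, 0, 0, 0, 0, 0], [-0.85, 20, 0, 0, 0, 0, 0], [-0.85, 30, 0, 0, 0, 0, 0], [-0.85, 40, 0, 0, 0, 0, 0], [-0.85, 50, 0, 0, 0, 0, 0], [-0.85, 60, 0, 0, 0, 0, 0], [-0.85, 70, 0, 0, 0, 0, 0], [-0.85, 80, 0, 0, 0, 0, 0]]]'

```text
clock: 4.6
ee_pos: [0.5046, 0.0951, 0.0625]
ee_rot: [-0.0, 0.718, 0.696, 0.0]
ft_force: [0.0, 0.2, 0.4]
width: 0.076
grasp_force: 0.0
```

```bash
python3 - <<'E'
from h import *
s=arm.state();print(s["ee_pos"],s["ft_force"])
cv2.imwrite("pics/scene3.png",arm.get_image("scene")[120:330,120:440].repeat(2,0).repeat(2,1))
print(inc(.5055,.15,.063,1.54))
E
```

```text
[0.50462219 0.09514933 0.06249504] [0.03141784 0.15635688 0.35684786]
(array([53.4, -0.7, -0.4]), array([ 0.   , -0.001,  0.002]))
```

View pics/scene3.png

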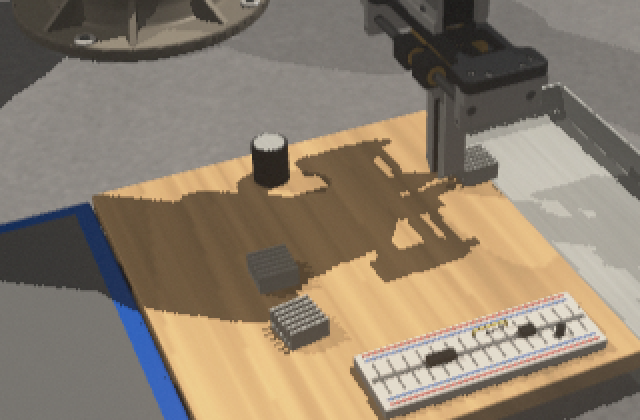

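The first sink is square against the fingertips at the edge. Push it through, then lift.

Request:
carry_out --increments '[[[-0.85, 10, 0, 0, 0, 0, 0], [-0.85, 20, 0, 0, 0, 0, 0], [-0.85, 30, 0, 0, 0, 0, 0], [-0.85, 40, 0, 0, 0, 0, 0], [-0.85, 50, 0, 0, 0, 0, 0], [-0.85, 55, 0, 0, 0, 0, 0], [-0.85, 55, 0, -20, 0, 0, 0], [-0.85, 55, 0, -60, 0, 0, 0]]]'

```text
clock: 5.65
ee_pos: [0.5053, 0.1493, 0.122]
ee_rot: [-0.001, 0.718, 0.696, -0.001]
ft_force: [0.4, 0.4, 0.4]
width: 0.078
grasp_force: 0.0
```

```bash
python3 - <<'E'
from h import *
s=arm.state();print(s["ee_pos"],s["ft_force"])
im=arm.get_image("scene"); cv2.imwrite("pics/scene4.png",im[120:330,220:540].repeat(2,0).repeat(2,1))
print(inc(.555,-.13,.12,1.54))
E
```

```text
[0.50525371 0.14926558 0.122024  ] [0.42535071 0.41091053 0.41279181]
(array([-278.9,   55.6,    7.3]), array([ 0.003, -0.001,  0.001]))
```

View pics/scene4.png

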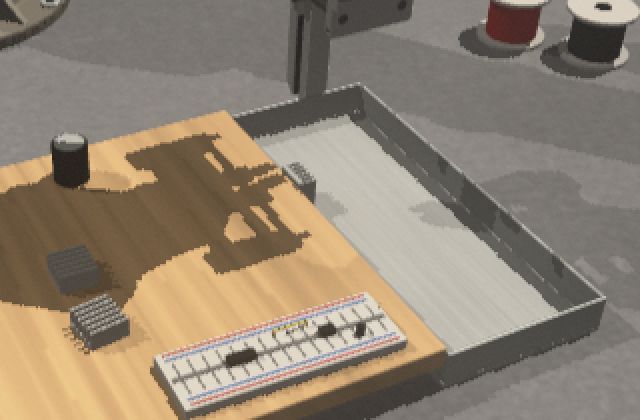

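The first sink is in the tray, beside its near wall. On to the second.

Request:
carry_out --increments '[[[-0.85, -50, 10, 0, 0, 0, 0], [-0.85, -105, 20, 0, 0, 0, 0], [-0.85, -160, 35, 0, 0, 0, 0], [-0.85, -215, 45, 0, 0, 0, 0], [-0.85, -260, 55, 0, 0, 0, 0], [-0.85, -278, 55, 7, 0, 0, 0], [-0.85, -278, 55, 7, 0, 0, 0], [-0.85, -278, 55, 7, 0, 0, 0]]]'

```text
clock: 6.7
ee_pos: [0.5529, -0.1284, 0.1155]
ee_rot: [-0.0, 0.717, 0.697, 0.0]
ft_force: [-0.3, -0.7, -1.1]
width: 0.075
grasp_force: 0.0
```

```bash
python3 - <<'E'
from h import *
s=arm.state();print(s["ee_pos"])
print(inc(.555,-.13,.063,1.54))
E
```

```text
[ 0.55288141 -0.12839367  0.11548645]
(array([-1.6,  2.2, 52.5]), array([-0.   , -0.001,  0.002]))
```

Push to TCP y ≈ 0.15: descend, then about 280 mm of travel in total.

Request:
carry_out --increments '[[[-0.85, 0, 2, 20, 0, 0, 0], [-0.85, 0, 2, 40, 0, 0, 0], [-0.85, 0, 2, 52, 0, 0, 0], [-0.85, 8, 2, 52, 0, 0, 0], [-0.85, 16, 2, 52, 0, 0, 0], [-0.85, 24, 2, 52, 0, 0, 0], [-0.85, 32, 2, 52, 0, 0, 0], [-0.85, 42, 2, 52, 0, 0, 0]]]'

```text
clock: 7.7
ee_pos: [0.5562, -0.0877, 0.0637]
ee_rot: [0.0, 0.718, 0.696, 0.0]
ft_force: [0.0, -0.0, 0.3]
width: 0.074
grasp_force: 0.1
```

Request:
carry_out --increments '[[[-0.85, 10, 0, 0, 0, 0, 0], [-0.85, 20, 0, 0, 0, 0, 0], [-0.85, 30, 0, 0, 0, 0, 0], [-0.85, 40, 0, 0, 0, 0, 0], [-0.85, 50, 0, 0, 0, 0, 0], [-0.85, 60, 0, 0, 0, 0, 0], [-0.85, 70, 0, 0, 0, 0, 0], [-0.85, 80, 0, 0, 0, 0, 0]]]'

```text
clock: 8.7
ee_pos: [0.5585, -0.0075, 0.0635]
ee_rot: [-0.0, 0.718, 0.696, 0.0]
ft_force: [-0.9, -0.2, -0.1]
width: 0.08
grasp_force: 0.0
```

```bash
python3 - <<'E'
from h import *
s=arm.state();print(s["ee_pos"],s["ft_force"])
cv2.imwrite("pics/scene5.png",arm.get_image("scene")[120:330,160:480].repeat(2,0).repeat(2,1))
print(inc(.562,.15,.063,1.54))
E
```

```text
[ 0.55854982 -0.0074916   0.06349667] [-0.9018971  -0.16525161 -0.12372702]
(array([156. ,  -1.1,   0.7]), array([ 0.   , -0.001,  0.002]))
```

View pics/scene5.png

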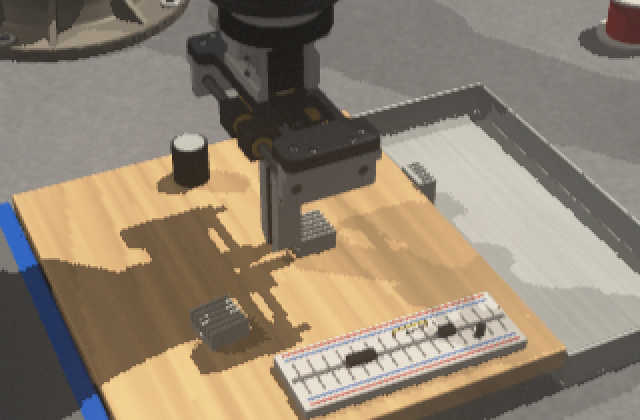

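The second sink is being pushed squarely. Continue over the edge.

Request:
carry_out --increments '[[[-0.85, 11, 0, 0, 0, 0, 0], [-0.85, 22, 0, 0, 0, 0, 0], [-0.85, 33, 0, 0, 0, 0, 0], [-0.85, 44, 0, 0, 0, 0, 0], [-0.85, 55, 0, 0, 0, 0, 0], [-0.85, 66, 0, 0, 0, 0, 0], [-0.85, 77, 0, 0, 0, 0, 0], [-0.85, 88, 0, 0, 0, 0, 0]]]'

```text
clock: 9.75
ee_pos: [0.5612, 0.0805, 0.0635]
ee_rot: [-0.0, 0.718, 0.696, 0.0]
ft_force: [0.0, 0.6, -0.5]
width: 0.073
grasp_force: 0.1
```

Request:
carry_out --increments '[[[-0.85, 11, 0, 0, 0, 0, 0], [-0.85, 22, 0, 0, 0, 0, 0], [-0.85, 33, 0, 0, 0, 0, 0], [-0.85, 44, 0, 0, 0, 0, 0], [-0.85, 55, 0, 0, 0, 0, 0], [-0.85, 68, 0, 0, 0, 0, 0], [-0.85, 72, 0, -20, 0, 0, 0], [-0.85, 72, 0, -55, 0, 0, 0]]]'

```text
clock: 10.75
ee_pos: [0.5625, 0.1526, 0.1182]
ee_rot: [-0.001, 0.717, 0.697, -0.001]
ft_force: [0.8, 0.6, -0.9]
width: 0.074
grasp_force: 0.0
```

```bash
python3 - <<'E'
from h import *
s=arm.state();print(s["ee_pos"])
print(inc(.6165,-.137,.12,1.54))
E
```

```text
[0.56249558 0.15262051 0.11815539]
(array([-287.9,   62.4,   -1.9]), array([-0.002,  0.   ,  0.002]))
```

Request:
carry_out --increments '[[[-0.85, -50, 10, 0, 0, 0, 0], [-0.85, -105, 20, 0, 0, 0, 0], [-0.85, -160, 35, 0, 0, 0, 0], [-0.85, -215, 45, 0, 0, 0, 0], [-0.85, -265, 62, 0, 0, 0, 0], [-0.85, -287, 62, 0, 0, 0, 0], [-0.85, -287, 62, 0, 0, 0, 0], [-0.85, -287, 62, 0, 0, 0, 0]]]'

```text
clock: 11.75
ee_pos: [0.6167, -0.1349, 0.1185]
ee_rot: [-0.0, 0.717, 0.697, 0.0]
ft_force: [-0.3, 0.2, 0.9]
width: 0.072
grasp_force: 0.0
```

```bash
python3 - <<'E'
from h import *
s=arm.state();print(s["ee_pos"])
print(inc(.6165,-.137,.063,1.54))
E
```

```text
[ 0.61671452 -0.13494789  0.11851204]
(array([-2.1, -0.2, 55.5]), array([-0.   , -0.001,  0.003]))
```

Request:
carry_out --increments '[[[-0.85, 0, 0, 20, 0, 0, 0], [-0.85, 0, 0, 40, 0, 0, 0], [-0.85, 0, 0, 55, 0, 0, 0], [-0.85, 8, 0, 55, 0, 0, 0], [-0.85, 16, 0, 55, 0, 0, 0], [-0.85, 24, 0, 55, 0, 0, 0], [-0.85, 32, 0, 55, 0, 0, 0], [-0.85, 42, 0, 55, 0, 0, 0]]]'

```text
clock: 12.75
ee_pos: [0.6182, -0.0945, 0.0638]
ee_rot: [0.0, 0.718, 0.696, 0.0]
ft_force: [-0.3, -0.4, 0.5]
width: 0.076
grasp_force: 0.1
```

Request:
carry_out --increments '[[[-0.85, 10, 0, 0, 0, 0, 0], [-0.85, 20, 0, 0, 0, 0, 0], [-0.85, 30, 0, 0, 0, 0, 0], [-0.85, 40, 0, 0, 0, 0, 0], [-0.85, 50, 0, 0, 0, 0, 0], [-0.85, 60, 0, 0, 0, 0, 0], [-0.85, 70, 0, 0, 0, 0, 0], [-0.85, 80, 0, 0, 0, 0, 0]]]'

```text
clock: 13.75
ee_pos: [0.6204, -0.0144, 0.0635]
ee_rot: [-0.0, 0.718, 0.696, 0.0]
ft_force: [0.6, -0.1, 0.4]
width: 0.076
grasp_force: 0.0
```

```bash
python3 - <<'E'
from h import *
s=arm.state();print(s["ee_pos"],s["ft_force"])
cv2.imwrite("pics/scene6.png",arm.get_image("scene")[120:330,200:520].repeat(2,0).repeat(2,1))
print(inc(.6235,.15,.063,1.54))
E
```

```text
[ 0.62037401 -0.01435035  0.06348903] [ 0.62644872 -0.14282277  0.35829103]
(array([162.7,  -1.6,   0.7]), array([ 0.   , -0.001,  0.002]))
```

View pics/scene6.png

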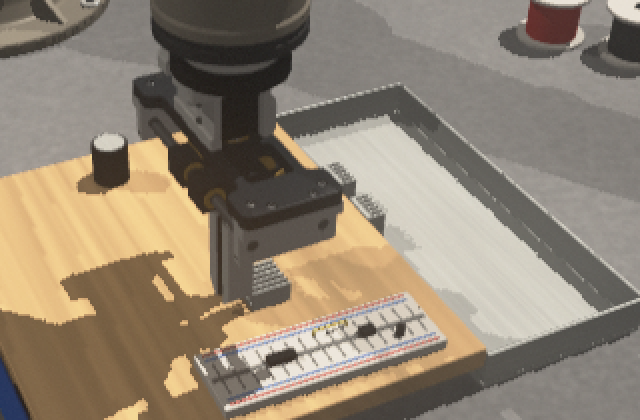

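The third sink is aligned and the breadboard is untouched. Continue.

Request:
carry_out --increments '[[[-0.85, 11, 0, 0, 0, 0, 0], [-0.85, 22, 0, 0, 0, 0, 0], [-0.85, 33, 0, 0, 0, 0, 0], [-0.85, 44, 0, 0, 0, 0, 0], [-0.85, 55, 0, 0, 0, 0, 0], [-0.85, 66, 0, 0, 0, 0, 0], [-0.85, 77, 0, 0, 0, 0, 0], [-0.85, 88, 0, 0, 0, 0, 0]]]'

```text
clock: 14.8
ee_pos: [0.623, 0.0737, 0.0635]
ee_rot: [-0.0, 0.718, 0.696, 0.0]
ft_force: [-0.2, -0.9, -0.6]
width: 0.077
grasp_force: 0.1
```

Request:
carry_out --increments '[[[-0.85, 11, 0, 0, 0, 0, 0], [-0.85, 22, 0, 0, 0, 0, 0], [-0.85, 33, 0, 0, 0, 0, 0], [-0.85, 44, 0, 0, 0, 0, 0], [-0.85, 55, 0, 0, 0, 0, 0], [-0.85, 68, 0, 0, 0, 0, 0], [-0.85, 75, 0, -20, 0, 0, 0], [-0.85, 75, 0, -60, 0, 0, 0]]]'

```text
clock: 15.8
ee_pos: [0.6244, 0.1487, 0.1241]
ee_rot: [-0.001, 0.717, 0.697, -0.001]
ft_force: [0.3, -0.2, 0.1]
width: 0.075
grasp_force: 0.0
```

Request:
carry_out --increments '[[[-0.85, 0, 0, -40, 0, 0, 0], [-0.85, -50, 0, -70, 0, 0, 0], [-0.85, -100, 0, -100, 0, 0, 0], [-0.85, -150, 0, -130, 0, 0, 0], [-0.85, -210, 0, -130, 0, 0, 0], [-0.85, -260, 0, -130, 0, 0, 0], [-0.85, -310, 0, -130, 0, 0, 0], [-0.85, -310, 0, -130, 0, 0, 0]]]'

```text
clock: 16.8
ee_pos: [0.6152, -0.1667, 0.2548]
ee_rot: [0.001, 0.72, 0.694, -0.0]
ft_force: [0.3, 0.4, 0.7]
width: 0.075
grasp_force: 0.0
```

```bash
python3 - <<'E'
from h import *
s=arm.state();print(s["ee_pos"],s["ft_force"])
a=arm.get_image("scene")[120:330,240:540]; b=arm.get_image("top")[130:360,170:460]
a=cv2.resize(a,(400,280)); b=cv2.resize(b,(400,317)); cv2.imwrite("pics/fin.png",np.vstack([cv2.resize(a,(420,294)),cv2.resize(b,(420,300))]))
for n,z in [("sink0_center",.02),("capacitor_center",.0575),("breadboard",.04)]:
    for r in arm.mark_of("top",n)[:4]: print(n,np.round(r["at"]),round(r["score"],2),np.round(ray("top",r["at"],z),3))
E
```

```text
[ 0.6152102  -0.16667663  0.25478014] [0.31446287 0.41269573 0.73119779]
sink0_center [325. 359.] 0.52 [ 0.437 -0.031  0.02 ]
sink0_center [253. 255.] 0.45 [0.561 0.14  0.02 ]
capacitor_center [327. 357.] 0.68 [ 0.44  -0.026  0.057]
breadboard [168. 325.] 0.89 [0.699 0.019 0.04 ]
```

View pics/fin.png

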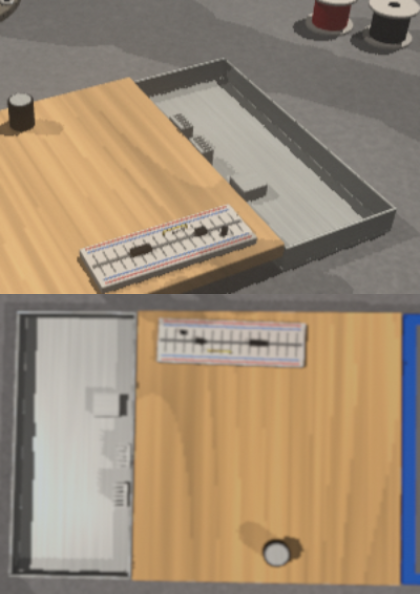

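```bash
python3 - <<'E'
from h import *
a=arm.get_image("scene")[185:265,340:440]; b=arm.get_image("top")[190:290,215:290]
cv2.imwrite("pics/z.png",np.hstack([cv2.resize(a,(450,360),interpolation=2),cv2.resize(b,(270,360),interpolation=2)]))
E
```

```text
(no output)
```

View pics/z.png

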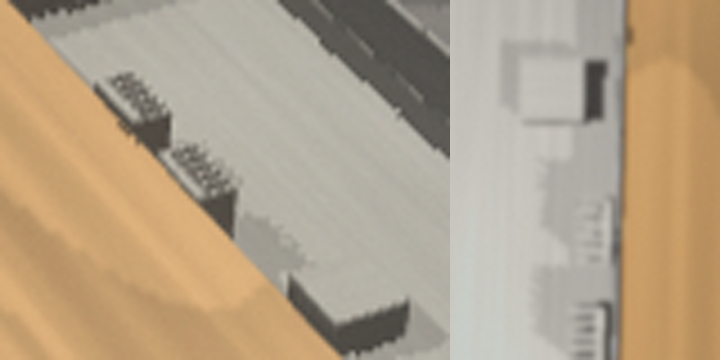

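All three sinks are at rest inside the tray, two standing on their sides and one upside down. The capacitor and breadboard haven't moved.

```bash
python3 -c "
from bench import arm
print(arm.finish_job())"
```

```text
the job is handed in; nothing more can be done
None
```

I swept all three heat sinks over the board's edge into the tray and handed the job in at about 17 s; the capacitor is still standing and the breadboard hasn't moved.

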